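# Refit the dial knob of a treatment console

### The job

The power dial of the treatment console has lost its knob, which lies in the metal tray. Fit it onto the bare D-shaft, lining its flat bore up with the shaft's flat and pressing only gently until it snaps fully home, then turn it so that its pointer stands at the long front mark of the dial, and let go. Do not force it down where it does not fit, and leave the other things as they are.

Things in the scene. Friction and masses are not known exactly. Their poses are not given: they have to be found in the camera images.
- knob: Loose black dial knob, 60 g, upright in the tray. Round skirt 52 mm across, 8 mm high; on it a straight bar 48 mm long (x), 28 mm wide (y), its top 40 mm above the underside, with a pointed nose at its -x end (35 mm from the axis) and a white line on top: the pointer. Grip the bar across its 28 mm (y). Origin: centre of the underside; z up; pointer towards -x.
- knob_bore (a point): Mouth of the knob's blind D-shaped bore, at the centre of its underside (same point and axes as the knob). Bore 22 mm deep, round part 8.7 mm radius, flat 2.5 mm from the axis on the pointer (-x) side: the pointer lies over the flat.
- knob_pointer (a point): Point on the knob at 26 mm from its axis on the pointer (-x) side, 8 mm above the underside. Axes as the knob.
- console: Fixed white console, 240 (x) x 260 (y) x 83 mm high, origin under its centre, x away from its front. On top: the bare shaft of one dial, and 115 mm from it (towards +y) a second dial of the same kind whose knob is already fitted and stays as it is (43 mm above the panel, 52 mm across). Display and buttons lie flat behind the dials.
- dial_seat (a point): On the bare shaft's axis, at the height of the aluminium seat (60 mm across, 83 mm above the bench) on which the knob's underside rests when home. Axes as the console, z up. Two sprung catches on the shaft resist with about 6 to 12 N from about 10 mm above the seat; below about 3 mm the knob snaps home. Over 45 N of contact force between knob and console is forcing it.
- dial_mark (a point): Centre of the long black front mark on the panel, 40.5 mm from the shaft's axis and 2 mm below the seat, in the direction -x of the console (short ticks stand round the rest of the dial). Shaft and fitted knob turn together, with a friction of about 0.09 N m, freely past the mark: from 0.6 rad clockwise of it (seen from above) to 2.3 rad counter-clockwise.
- shaft_top (a point): Top of the bare steel D-shaft, on its axis, 20 mm above the seat. Radius 8 mm, flat 2.2 mm from the axis, top 2.5 mm tapered to 6 mm radius. Axes as the console: they do NOT tell where the flat faces, which is 0.4 to 2.0 rad counter-clockwise (from above) from the front mark. A knob whose pointer is over 0.2 rad off that stops with its underside 16 to 20 mm above the seat.
- tray: Fixed shallow metal tray, 190 (x) x 170 (y) x 12 mm high, floor 3 mm thick; origin under its centre.
- bottle: Bystander: white bottle, 56 mm across, 150 mm high, origin under its centre.
- gallipot: Bystander: small steel cup, 64 mm across, 50 mm high, origin under its centre.
- pedal: Bystander: grey foot switch with two pedals and a bow handle, 100 x 200 x 60 mm, origin under its centre.
Not all that is in view belongs to the job. Leave any green or orange look-alike of the knob alone.

How it is judged:
By the outcome, as a careful person would: the job done as asked, in the order asked, and still so for the second after the job is handed in, with the robot touching nothing.
It also fails if it takes over 67 s, if anything falls off the work surface, if the arm or the gripper's body presses on something with over 40 N, if the wrist force passes 120 N, or if a joint passes its speed limit or range.

### The arm

A 6-joint arm with a two-finger parallel gripper is mounted at the origin on the work surface. World frame = base frame: x ahead of the robot, y to its left, z up, the work surface at z = 0. Lengths are in m, angles in rad, forces in N, time in s.
With the tool pointing down it reaches from about 0.35 to 0.875 m from the base axis. Payload 4.2 kg.
Tool frame: the origin (TCP) lies on the front face of the gripper's body, between the roots of the fingers; the fingertips stand 70 mm ahead of it and the grasp point (between the pads) lies 51 mm ahead of it; z points along the fingers, y is the direction in which the jaws open and shut (so a half turn about z gives the same grasp; the last joint's range is limited). The gripper opens to 87 mm and grips with 3 to 60 N. Pads are 19 mm wide; open, the fingers measure 117 mm over their backs; the gripper's body (75 mm by 190 mm) begins 51 mm behind the grasp point.
Start: joints at [1.575, 0.385, 0.008, 0, -1.194, -0.259], TCP at [0.158, 0.605, 0.292] pointing down, gripper open.
Joint ranges: [-3.14, 3.14], [-1.21, 2.06], [-1.07, 1.41], [-3.16, 2.05], [-2.99, -0.16], [-3.1, 3.1]. Speed limits (rad/s): [2.79, 2.79, 3.14, 3.14, 3.14, 3.14].

### API

Orientations are given as a unit quaternion [x, y, z, w].
In Python, from cell import r, vision gives the robot as it stands. The module is installed in compiled form; this text tells all that it offers.
- The arm moves only by the tool servo_tool, never from a script. Its argument "deltas" is one flat list of numbers, 4 for each row, row after row: the shift along the tool's x, y, z in cm, then the turn about the tool's z in rad. A call has 1 to 20 rows; each row shifts and turns the commanded pose from where the row before left it, along the tool's axes as they then stand; what a row does not reach is not made up. A row lasts 1/8 s, in which the tool goes at most 62.5 mm and 10.7 degrees, less where a joint would pass 70% of its speed; a pose out of reach is approached as far as the arm can. A call is refused whole if a number of a shift passes 6.25 or a number of a turn 0.188, either way. A call with a gripper value outside its range is refused whole. "claw" is the closure, from 0 (fully open) to 1 (shut), set as the call begins (left out, the last holds). The fingers move at their own pace and stop on an object; the grip force is fixed at half the most. Time passes only in rows, so rows that do not move let the fingers close. It gives the time, the measured TCP pose, the force and the opening at its end, in the units of the state.
- r.get_state(): the state, without advancing time (a new reading comes with each control period).
- vision.camera(name): name is "scene" or "side" or "wrist"; returns a dict with "frame" (420x560x3 uint8, red, green, blue), "intrinsics" (3x3 intrinsics, pixels), "R" (3x3) and "t" (3): a world point X has camera coordinates R X + t; the wrist camera has in their place "T_tool_cam" (4x4, takes a point from camera to tool coordinates, whose origin is the TCP and whose axes are the flange's). Camera axes: x right, y down, z forward; pixel columns grow to the right and rows downward; lengths in m; the calibration is good to about 2 mm. A picture is of the moment at which its call begins: read the wrist's pose just before it. There is no depth.
- r.hand_in(): hands the job in, once; it reports no verdict.
The state is a dict: "clock": time; "q": joint angles; "qd": joint speeds; "joint_torque": joint torques, N m; "position": TCP position; "ee_rot": TCP orientation; "force": force on the tool from outside, world axes, zero at the start; "ft_torque": the same for the moment, N m; "width": finger opening in m.
Only numpy, scipy, OpenCV 4.12 (cv2) and the standard library are available. Lean on these libraries where they do the work, as an engineer would, in place of code of your own. Each camera call takes 0.05 s, during which the arm holds its last target. There are 200 camera calls.

## Working session

There is one attempt and no reset: what is moved stays moved. The work goes in short steps, Python scripts to look and compute and a tool call to move; the robot and the scene stay as the last step left them, time stands still between calls to the robot, and variables do not carry over. Pictures are saved under pics/ and viewed, about 8 in all and at most 12, crops included, and the job is handed in when it is done.

Besides the shell and the picture viewer there is one more tool, called after ">>>" by a JSON object that holds its "api" and its "payload", one argument or row to a line. servo_tool: Moves the arm, as the interface text tells. Its arguments: {"type":"object","properties":{"deltas":{"type":"array","items":{"type":"number"}},"claw":{"type":"number"}},"required":["deltas"]}

```bash
mkdir -p pics
cat > h.py <<'E'
import numpy as np, cv2, json
from scipy.spatial.transform import Rotation as Ro
from cell import r, vision
def snap(name,fn):
    s=r.get_state(); c=vision.camera(name)
    cv2.imwrite('pics/'+fn+'.png',c['frame'][:,:,::-1])
    if name=='wrist':
        T=np.eye(4);T[:3,:3]=Ro.from_quat(s['ee_rot']).as_matrix();T[:3,3]=s['position']
        W=np.linalg.inv(T@np.array(c['T_tool_cam']));R,t=W[:3,:3],W[:3,3]
    else: R,t=np.array(c['R']),np.array(c['t'])
    np.savez('pics/'+fn+'.npz',K=c['intrinsics'],R=R,t=t)
    return c
def ray(fn,uv):
    d=np.load('pics/'+fn+'.npz');K,R,t=d['K'],d['R'],d['t']
    v=R.T@np.linalg.inv(K)@np.array([uv[0],uv[1],1.]);return -R.T@t,v/np.linalg.norm(v)
def onz(fn,uv,z):
    o,v=ray(fn,uv);return o+v*(z-o[2])/v[2]
def tri(obs):
    A=np.zeros((3,3));b=np.zeros(3);P=[]
    for fn,uv in obs:
        o,v=ray(fn,uv);M=np.eye(3)-np.outer(v,v);A+=M;b+=M@o;P.append((M,o))
    x=np.linalg.solve(A,b);return x,[np.linalg.norm(M@(x-o)) for M,o in P]
def proj(fn,X):
    d=np.load('pics/'+fn+'.npz');p=d['K']@(d['R']@np.array(X)+d['t']);return p[:2]/p[2]
E
python3 - <<'E'
from h import *
for n in('scene','side','wrist'): snap(n,n+'0')
a=[cv2.imread(f'pics/{n}0.png') for n in('scene','side')]
cv2.imwrite('pics/both.png',np.vstack(a)[:, :] if 0 else cv2.resize(np.hstack(a),(800,300)))
s=r.get_state();print(s)
for n in('scene','side','wrist'):
    o,v=ray(n+'0',(280,210));print(n,o,v)
E
```

```text
{'clock': 0.15, 'q': array([ 1.57459848e+00,  3.85391459e-01,  6.91812592e-03, -3.43748795e-04,
       -1.19403478e+00, -2.58645277e-01]), 'qd': array([ 0.00056185, -0.00086514,  0.00258175,  0.00255353, -0.00010267,
       -0.00128927]), 'joint_torque': array([-1.15792404e-04, -3.91051555e+01,  1.87588888e+01,  4.22247872e+00,
        1.24033046e-02, -1.34218403e-04]), 'position': array([0.15742711, 0.60448478, 0.2913966 ]), 'ee_rot': array([ 9.91884420e-01, -1.27139845e-01, -4.64002010e-05,  8.69438820e-04]), 'force': array([ 0.53935391, -0.48927162, -0.35061657]), 'ft_torque': array([ 0.03742564,  0.01869272, -0.04158359]), 'width': 0.08684101997141246}
scene [ 1.15757819 -0.02975675  1.17452507] [-0.52860473  0.05996956 -0.84674713]
side [ 0.30194549 -1.14335227  0.88361969] [ 0.16818461  0.81587462 -0.5532292 ]
wrist [0.22833302 0.58622746 0.38416245] [-0.25822466  0.07160026 -0.96342796]
```

View pics/scene0.png

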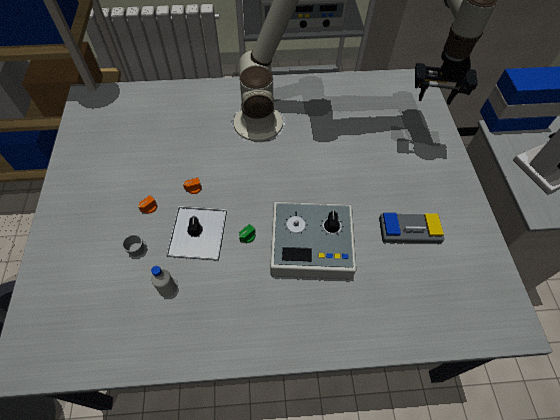

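View pics/side0.png

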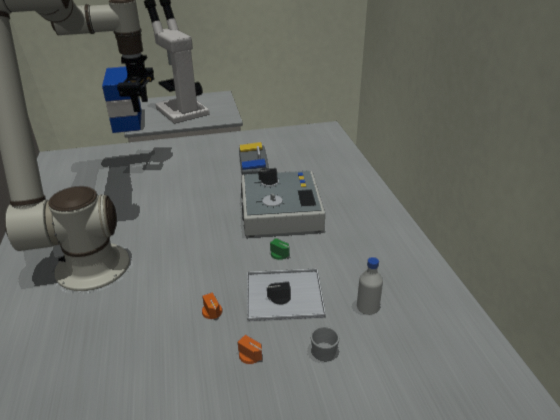

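Scene: knob at (195,226) and bare shaft at (296,224). Side: knob at (279,292) and shaft at (272,200). Green and orange decoys are near the tray.

Run:
```python
from h import *
print('knob',tri([('scene0',(195,222)),('side0',(280,290))]))
print('shaft',tri([('scene0',(296,222)),('side0',(272,197))]))
print('2nd',tri([('scene0',(333,216)),('side0',(268,174))]))
print('seat z.083', onz('scene0',(296,226),.083),onz('side0',(272,201),.083))
d=np.load('pics/wrist0.npz')
s=r.get_state();M=Ro.from_quat(s['ee_rot']).as_matrix();print(M)
print('cam in tool', M.T@(ray('wrist0',(280,210))[0]-s['position']), M.T@ray('wrist0',(280,210))[1], d['K'][0,0])
print('console corners z.083',[onz('scene0',p,.083)[:2].round(3) for p in((274,205),(351,204),(355,268),(272,268))])
print('tray',[onz('scene0',p,.012)[:2].round(3) for p in((178,208),(227,209),(221,260),(168,254))])
a=[cv2.imread('pics/scene0.png')[190:260,160:360],cv2.imread('pics/side0.png')[160:310,230:330]]
cv2.imwrite('pics/c0.png',np.vstack([cv2.resize(a[0],(800,280),interpolation=3)]))
```

```text
knob (array([ 0.47891027, -0.23895681,  0.03453054]), [np.float64(0.006699398885591551), np.float64(0.006699398885591538)])
shaft (array([0.53280927, 0.09323924, 0.09594062]), [np.float64(0.00018742368839964096), np.float64(0.00018742368839958878)])
2nd (array([0.53809537, 0.20544872, 0.11701136]), [np.float64(0.006146191831195379), np.float64(0.006146191831195329)])
seat z.083 [0.53979387 0.09325564 0.083     ] [0.53221012 0.09102238 0.083     ]
[[ 9.67670915e-01 -2.52215982e-01 -3.13127906e-04]
 [-2.52216143e-01 -9.67669408e-01 -1.71296701e-03]
 [ 1.29033360e-04  1.73656427e-03 -9.99998484e-01]]
cam in tool [ 7.32303411e-02 -5.54570879e-05 -9.27566396e-02] [-0.26805955 -0.00583004  0.9633847 ] 343.91669999497265
console corners z.083 [array([0.455, 0.03 ]), array([0.47 , 0.283]), array([0.697, 0.254]), array([0.678, 0.006])]
tray [array([ 0.398, -0.3  ]), array([ 0.414, -0.131]), array([ 0.607, -0.153]), array([ 0.573, -0.324])]
```

View pics/c0.png

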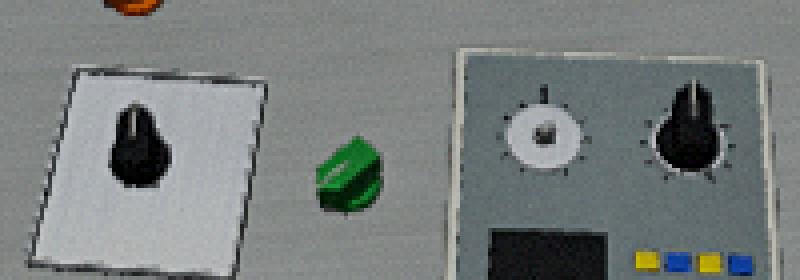

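>>> {"api": "servo_tool", "payload": {
  "deltas": [3.1, 2.5, 0.4, 0, 3.1, 2.5, 0.4, 0, 3.1, 2.5, 0.4, 0, 3.1, 2.5, 0.4, 0, 3.1, 2.5, 0.4, 0, 3.1, 2.5, 0.4, 0, 3.1, 2.5, 0.4, 0, 3.1, 2.5, 0.4, 0, 3.1, 2.5, 0.4, 0, 3.1, 2.5, 0.4, 0, 3.1, 2.5, 0.4, 0, 3.1, 2.5, 0.4, 0, 3.1, 2.5, 0.4, 0, 3.1, 2.5, 0.4, 0, 3.1, 2.5, 0.4, 0, 3.1, 2.5, 0.4, 0, 0, 0, 0, 0, 0, 0, 0, 0]
}}

```text
clock: 2.4
position: [0.5364, 0.0927, 0.228]
ee_rot: [0.992, -0.127, -0.0, 0.0]
force: [-0.7, -0.9, -0.2]
width: 0.0866
```

Run:
```python
from h import *
snap('wrist','w1'); s=r.get_state();print(s['clock'],s['position'],s['q'],s['ee_rot'],s['force'])
im=cv2.imread('pics/w1.png');cv2.imwrite('pics/w1b.png',cv2.resize(im,(800,600),interpolation=3))
print(proj('w1',(.535,.0925,.103)))
```

```text
2.45 [0.53627903 0.0930889  0.22817723] [ 4.69772341e-01  3.05225053e-01 -2.84063463e-01 -2.03913308e-04
 -9.81811805e-01  8.46781069e-01] [ 9.91923744e-01 -1.26835549e-01 -1.73360725e-04  1.53225256e-05] [-0.05438524 -0.14008751  0.88244149]
[282.89640674 229.92533598]
```

View pics/w1b.png

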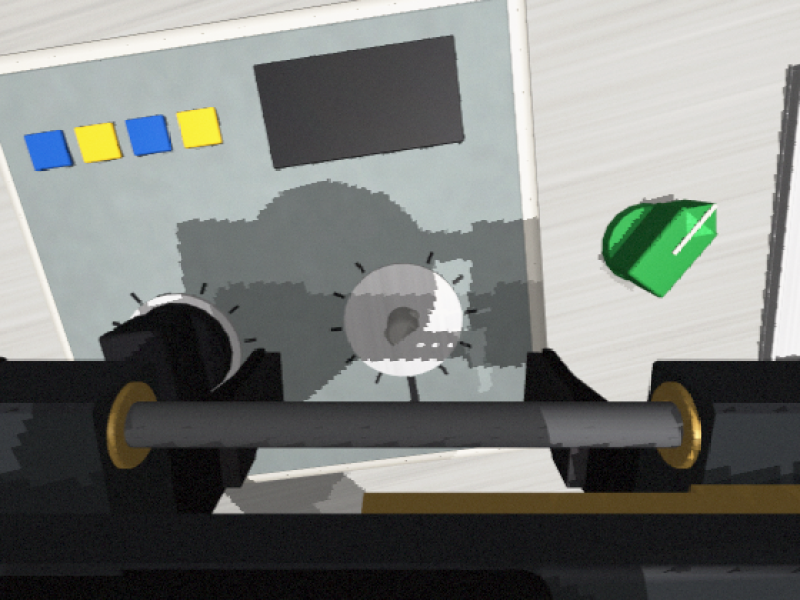

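Shaft top at about (403,322) in the 800-wide view, seat disc around it centre (404,320), front mark at (413,390), all partly shadowed. I'll half-turn the wrist for the second view.

>>> {"api": "servo_tool", "payload": {
  "deltas": [0, 0, 0, 0.173, 0, 0, 0, 0.173, 0, 0, 0, 0.173, 0, 0, 0, 0.173, 0, 0, 0, 0.173, 0, 0, 0, 0.173, 0, 0, 0, 0.173, 0, 0, 0, 0.173, 0, 0, 0, 0.173, 0, 0, 0, 0.173, 0, 0, 0, 0.173, 0, 0, 0, 0.173, 0, 0, 0, 0.173, 0, 0, 0, 0.173, 0, 0, 0, 0.173, 0, 0, 0, 0.173, -1.5, 0, 0, 0.173, -1.5, 0, 0, 0, 0, 0, 0, 0, 0, 0, 0, 0]
}}

```text
clock: 4.95
position: [0.5661, 0.0937, 0.228]
ee_rot: [0.026, 1.0, -0.0, -0.0]
force: [0.6, 0.9, 0.8]
width: 0.087
```

Run:
```python
from h import *
snap('wrist','w2'); s=r.get_state();print(s['clock'],s['position'],s['q'],s['ee_rot'],s['force'])
def crop(fn,c,h=44):
    im=cv2.imread(f'pics/{fn}.png');u,v=c;o=im[v-h:v+h,u-h:u+h]
    o=cv2.normalize(o,None,0,255,cv2.NORM_MINMAX);return cv2.resize(o,(400,400),interpolation=3)
p=proj('w2',(.536,.0925,.09)).astype(int);print(p)
p1=proj('w1',(.536,.0925,.09)).astype(int);print(p1)
cv2.imwrite('pics/c2.png',np.hstack([crop('w1',p1),crop('w2',p)]))
```

```text
5.0 [0.56605371 0.09369168 0.22811544] [ 4.46191293e-01  3.52457326e-01 -2.12614900e-01 -2.41114135e-04
 -1.00635928e+00 -2.06996134e+00] [ 2.65482603e-02  9.99647477e-01 -5.39195466e-05 -3.29131179e-04] [ 0.05308452 -0.03434043 -0.55212273]
[277 181]
[282 222]
```

View pics/c2.png

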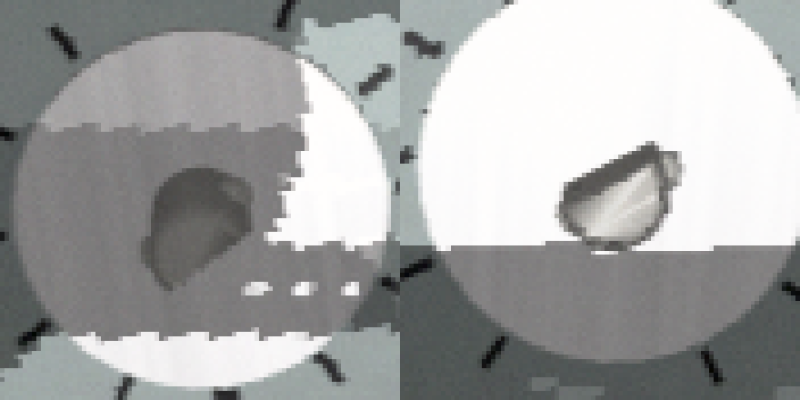

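Run:
```python
from h import *
from scipy.optimize import least_squares
L=lambda x,y:(282-44-.39+x/4.545,222-44-.39+y/4.545)
Rr=lambda x,y:(277-44-.39+(x-400)/4.545,181-44-.39+y/4.545)
l=[(13,207),(388,200),(200,28),(205,387),(70,333),(335,330),(75,90)]
q=[(418,170),(610,360),(437,250),(785,250),(515,328),(705,328),(508,10)]
for n,F,pp in(('w1',L,l),('w2',Rr,q)):
    P=np.array([onz(n,F(*p),.083)[:2] for p in pp])
    s=least_squares(lambda x:np.hypot(*(P-x[:2]).T)-x[2],[.536,.092,.03]);print(n,s.x,s.fun.round(4))
    c=proj(n,[*s.x[:2],.083]);np.save('pics/c'+n,c)
print('seat 2view',tri([('w1',np.load('pics/cw1.npy')),('w2',np.load('pics/cw2.npy'))]))
# flat edge, top
for n,F,a,b in(('w1',L,(250,235),(172,290)),('w2',Rr,(563,190),(655,147))):
    for z in(.103,.1005):
        A=onz(n,F(*a),z);B=onz(n,F(*b),z);d=(B-A)[:2];print(n,z,A,B,'len',np.linalg.norm(d),'edge ang',np.arctan2(d[1],d[0])%np.pi)
# mark in w1 (413,390) of 800
m=onz('w1',(408/1.4286,378/1.4286),.081);m2=onz('w1',(417/1.4286,402/1.4286),.081);print('mark ends',m,m2)
print('flat corners tri',tri([('w1',L(250,235)),('w2',Rr(563,190))]),tri([('w1',L(172,290)),('w2',Rr(655,147))]))
```

```text
w1 [0.53224632 0.09374469 0.02967747] [ 0.0006  0.      0.0007  0.0002 -0.     -0.0003 -0.0011]
w2 [0.53245997 0.09326812 0.02927343] [ 0.0002  0.0005  0.0002  0.0004 -0.0005 -0.0006 -0.0002]
seat 2view (array([0.532399  , 0.09348691, 0.08361696]), [np.float64(0.00021144727102955147), np.float64(0.0002114472710295544)])
w1 0.103 [0.53377444 0.08611036 0.103     ] [0.52835203 0.09942136 0.103     ] len 0.014373076050677112 edge ang 1.957633845263351
w1 0.1005 [0.53293033 0.08624628 0.1005    ] [0.52744568 0.09971007 0.1005    ] len 0.014538060014992586 edge ang 1.957633845263346
w2 0.103 [0.53096753 0.08688054 0.103     ] [0.52556842 0.10013281 0.103     ] len 0.01430988805940252 edge ang 1.9576743585450755
w2 0.1005 [0.53141348 0.08675473 0.1005    ] [0.52595244 0.10015901 0.1005    ] len 0.014474038768272522 edge ang 1.9576743585450758
mark ends [0.50035585 0.0993522  0.081     ] [0.48554643 0.09817582 0.081     ]
flat corners tri (array([0.53193211, 0.08650652, 0.09748432]), [np.float64(9.833503833180221e-05), np.float64(9.833503833179763e-05)]) (array([0.52639048, 0.10012029, 0.09755328]), [np.float64(7.105940758284104e-05), np.float64(7.105940758280737e-05)])
```

>>> {"api": "servo_tool", "payload": {
  "deltas": [0.36, -2.77, 0, 0, 0.36, -2.77, 0, 0, 0.36, -2.77, 0, 0, 0.36, -2.77, 0, 0, 0.36, -2.77, 0, 0, 0.36, -2.77, 0, 0, 0.36, -2.77, 0, 0, 0.36, -2.77, 0, 0, 0.36, -2.77, 0, 0, 0.36, -2.77, 0, 0, 0.36, -2.77, 0, 0, 0.36, -2.77, 0, 0, 0, 0, 2, 0, 0, 0, 2, 0, 0, 0, 0, 0, 0, 0, 0, 0]
}}

```text
clock: 7.0
position: [0.5057, -0.2359, 0.1891]
ee_rot: [0.027, 1.0, -0.0, 0.001]
force: [0.2, -0.2, 1.1]
width: 0.0871
```

Run:
```python
from h import *
snap('wrist','w3'); s=r.get_state();print(s['clock'],s['position'],s['q'],s['ee_rot'],s['force'])
```

```text
7.05 [ 0.50589765 -0.23590085  0.18930569] [-1.45852517e-01  3.68419603e-01 -3.00500260e-01  3.83033463e-04
 -9.00058333e-01 -1.47868032e+00] [ 2.67461485e-02  9.99641833e-01 -2.56983271e-04  8.84816636e-04] [-0.29651291  0.01323595  0.40385422]
```

>>> {"api": "servo_tool", "payload": {
  "deltas": [-1.5, -2, 0, 0, -1.5, -2, 0, 0, 0, 0, 0, 0, 0, 0, 0, 0]
}}

```text
clock: 7.55
position: [0.5329, -0.2771, 0.1886]
ee_rot: [0.027, 1.0, 0.0, 0.0]
force: [0.5, -0.3, 0.3]
width: 0.0869
```

Run:
```python
from h import *
snap('wrist','w4'); s=r.get_state();print(s['clock'],s['position'])
o=[]
for n in('w3','w4'):
    p=proj(n,(.475,-.235,.03)).astype(int);im=cv2.imread(f'pics/{n}.png')
    u0,v0=int(np.clip(p[0]-70,0,420)),int(np.clip(p[1]-70,0,280));print(n,u0,v0)
    c=im[v0:v0+140,u0:u0+140];c=cv2.convertScaleAbs(c,alpha=1.8,beta=25);o.append(cv2.resize(c,(400,400),interpolation=3))
cv2.imwrite('pics/c3.png',np.hstack(o))
```

```text
7.6 [ 0.53281189 -0.27693689  0.18859568]
w3 211 105
w4 266 64
```

View pics/c3.png

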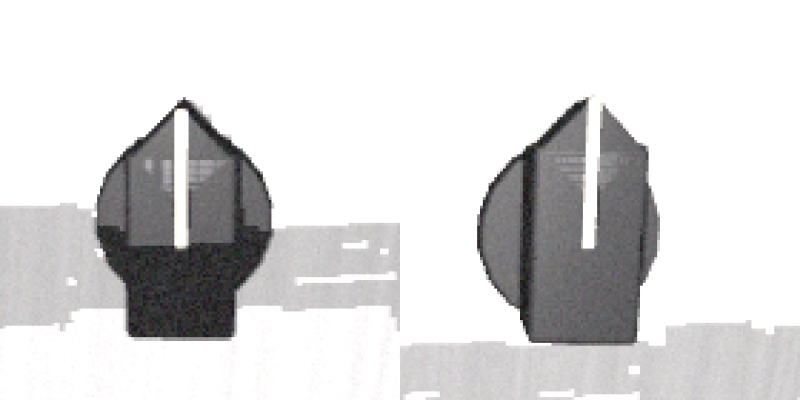

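Run:
```python
from h import *
A=lambda x,y:(211-.33+x/2.857,105-.33+y/2.857)
B=lambda x,y:(266-.33+(x-400)/2.857,64-.33+y/2.857)
P={}
for k,a,b in(('rl',(128,337),(528,341)),('rr',(235,338),(637,342)),('lb',(181,247),(588,247)),('tip',(183,102),(593,97)),('sl',(129,150),(533,147)),('sr',(238,152),(645,150))):
    x,e=tri([('w3',A(*a)),('w4',B(*b))]);P[k]=x;print(k,x.round(4),np.round(e,4),onz('w3',A(*a),.043).round(4),onz('w4',B(*b),.043).round(4))
Z={k:(onz('w3',A(*a),.043)+onz('w4',B(*b),.043))/2 for k,a,b in(('rl',(128,337),(528,341)),('rr',(235,338),(637,342)),('lb',(181,247),(588,247)),('tip',(183,102),(593,97)),('sl',(129,150),(533,147)),('sr',(238,152),(645,150)))}
for p,q in(('rl','sl'),('rr','sr'),('lb','tip')):
    d=(Z[q]-Z[p])[:2];print(p,q,'len',np.linalg.norm(d),'ang',np.arctan2(d[1],d[0])%(2*np.pi))
rc=(Z['rl']+Z['rr'])/2;d=(Z['tip']-rc)[:2];print('rear-tip',np.linalg.norm(d),np.arctan2(d[1],d[0])%(2*np.pi),'w',np.linalg.norm(Z['rl']-Z['rr']))
u=d/np.linalg.norm(d);print('axis from rear',rc[:2]+.024*u,'from tip',Z['tip'][:2]-.035*u)
s=r.get_state();e=Ro.from_quat(s['ee_rot']).as_matrix();print('yaw',np.arctan2(e[1,0],e[0,0])%(2*np.pi),s['position'])
```

```text
rl [ 0.5066 -0.2555  0.043 ] [0.0002 0.0002] [ 0.5067 -0.2554  0.043 ] [ 0.5064 -0.2556  0.043 ]
rr [ 0.5087 -0.2283  0.0413] [0.0003 0.0003] [ 0.5084 -0.2282  0.043 ] [ 0.5081 -0.2288  0.043 ]
lb [ 0.4842 -0.2405  0.0424] [0.0001 0.0001] [ 0.484  -0.2405  0.043 ] [ 0.4843 -0.2405  0.043 ]
tip [ 0.4495 -0.2379  0.0356] [0.0004 0.0004] [ 0.4486 -0.2379  0.043 ] [ 0.4501 -0.2388  0.043 ]
sl [ 0.4604 -0.2523  0.0346] [0.0001 0.0001] [ 0.4593 -0.2517  0.043 ] [ 0.4604 -0.2529  0.043 ]
sr [ 0.4626 -0.225   0.0333] [0.0001 0.0001] [ 0.4612 -0.2253  0.043 ] [ 0.4625 -0.2268  0.043 ]
rl sl len 0.04678301916674206 ang 3.072834405970888
rr sr len 0.04645499890201017 ang 3.0895802655276916
lb tip len 0.03484027770443126 ang 3.0799810269609895
rear-tip 0.05817361899990454 3.07888483048412 w 0.027088204601007162
axis from rear [ 0.48345462 -0.24049133] from tip [ 0.48427938 -0.24054312]
yaw 3.087729700834756 [ 0.53281189 -0.27693689  0.18859568]
```

Both views show the pointer line (w3 (181,247) to (183,102)) and the bar corners. The top works out at z 0.043, axis at (0.484, -0.2405), pointer angle 3.08. I'll go down and grasp.

>>> {"api": "servo_tool", "payload": {
  "deltas": [2.55, 1.7, 1, 0.008, 2.55, 1.7, 1, 0, 0, 0, 2, 0, 0, 0, 2, 0, 0, 0, 2, 0, 0, 0, 1.5, 0, 0, 0, 1, 0, 0, 0, 0, 0, 0, 0, 0, 0]
}}

```text
clock: 8.72
position: [0.4847, -0.2406, 0.0838]
ee_rot: [0.031, 1.0, -0.0, 0.001]
force: [0.1, 0.4, 0.1]
width: 0.087
```

>>> {"api": "servo_tool", "payload": {
  "deltas": [0, 0, 0, 0, 0, 0, 0, 0, 0, 0, 0, 0, 0, 0, 0, 0, 0, 0, 0, 0, 0, 0, 0, 0, 0, 0, 0, 0, 0, 0, 0, 0],
  "claw": 1
}}

```text
clock: 9.72
position: [0.4843, -0.2406, 0.0832]
ee_rot: [0.031, 1.0, -0.0, -0.0]
force: [-0.0, 1.1, -0.5]
width: 0.0278
```

>>> {"api": "servo_tool", "payload": {
  "deltas": [0, 0, -2, 0, 0, 0, -3, 0, 0, 0, -3, 0, 0, 0, -3, 0, 0, 0, -3, 0, -0.23, 2.8, 0, 0, -0.23, 2.8, 0, 0, -0.23, 2.8, 0, 0, -0.23, 2.8, 0, 0, -0.23, 2.8, 0, 0, -0.23, 2.8, 0, 0, -0.23, 2.8, 0, 0, -0.23, 2.8, 0, 0, -0.23, 2.8, 0, 0, -0.23, 2.8, 0, 0, -0.23, 2.8, 0, 0, -0.2, 2.85, 0, 0, 0, 0, 0, 0, 0, 0, 0, 0]
}}

```text
clock: 12.1
position: [0.532, 0.0932, 0.2229]
ee_rot: [0.031, 1.0, -0.0, -0.001]
force: [-0.7, -0.2, -1.2]
width: 0.0279
```

>>> {"api": "servo_tool", "payload": {
  "deltas": [0, 0, 0, -0.15, 0, 0, 0, -0.15, 0, 0, 0, -0.148, 0, 0, 0, 0, 0, 0, 0, 0]
}}

```text
clock: 12.72
position: [0.5323, 0.093, 0.2233]
ee_rot: [-0.19, 0.982, -0.0, -0.0]
force: [0.4, 0.0, -0.5]
width: 0.0279
```

Run:
```python
from h import *
c=snap('wrist','w5'); s=r.get_state();print(s['clock'],s['position'],s['force'],s['ft_torque'])
e=Ro.from_quat(s['ee_rot']).as_matrix();print('yaw',np.arctan2(e[1,0],e[0,0])%(2*np.pi))
snap('side','s5');snap('scene','e5')
im=cv2.imread('pics/w5.png')[80:380,130:430]
p=proj('s5',(.5324,.0935,.12)).astype(int);a=cv2.imread('pics/s5.png')[p[1]-35:p[1]+35,p[0]-35:p[0]+35]
cv2.imwrite('pics/c5.png',np.hstack([cv2.resize(im,(400,400)),cv2.resize(a,(400,400),interpolation=3)]))
print(p,proj('w5',(.5324,.0935,.0836)))
```

```text
12.775 [0.53232953 0.09314604 0.22324744] [-0.91436202  0.72008225 -0.89030986] [ 0.08340091 -0.12718484  0.00552788]
yaw 3.5250623582800227
[271 190] [282.35114286 223.27993111]
```

View pics/c5.png

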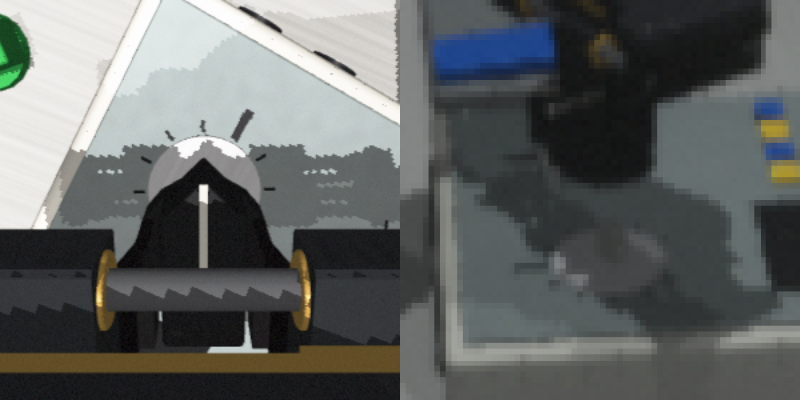

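Run:
```python
from h import *
F=lambda x,y:(130+x/1.3333,80+y/1.3333)
S=np.array([.5324,.0935])
for p in((235,138),(242,125),(250,111)):
    X=onz('w5',F(*p),.081)[:2];d=X-S;print(X,np.hypot(*d),np.arctan2(d[1],d[0])%6.2832)
# w1 second measure
for p in((411,378),(415,398)):
    X=onz('w1',(p[0]/1.4286,p[1]/1.4286),.081)[:2];d=X-S;print('w1',X,np.hypot(*d),np.arctan2(d[1],d[0])%6.2832)
# panel edge in w1: top right front corner lines
A=onz('w1',(70/1.4286,355/1.4286),.083);B=onz('w1',(0,165/1.4286),.083);d=(B-A)[:2];print('edge',np.arctan2(d[1],d[0]))
A=onz('w1',(524/1.4286,5/1.4286),.083);B=onz('w1',(545/1.4286,345/1.4286),.083);d=(A-B)[:2];print('edge',np.arctan2(d[1],d[0]))
A=onz('scene0',(160+460/4,190+50/4),.083);B=onz('scene0',(160+763/4,190+62/4),.083);d=(B-A)[:2];print('front edge',np.arctan2(d[1],d[0])-np.pi/2)
```

```text
[0.50007883 0.09838352] 0.03268802405861139 2.991633480015298
[0.49244118 0.09907105] 0.04034531065604534 3.0030659253460783
[0.48425804 0.10001923] 0.04858135913414502 3.0069945413345387
w1 [0.49995341 0.097813  ] 0.03273199172427195 3.009441158475534
w1 [0.48811244 0.09863389] 0.044584129820303964 3.02618595951662
edge -0.0963033166451334
edge -0.12025288790295809
front edge -0.12055892553842273
```

>>> {"api": "servo_tool", "payload": {
  "deltas": [-0.02, 0.03, 1.5, 0, 0, 0, 1.5, 0, 0, 0, 0.5, 0, 0, 0, 0, 0, 0, 0, 0.2, 0, 0, 0, 0.2, 0, 0, 0, 0.2, 0, 0, 0, 0, 0]
}}

```text
clock: 13.88
position: [0.5324, 0.0939, 0.1822]
ee_rot: [-0.192, 0.981, -0.0, -0.0]
force: [0.0, -0.2, -1.6]
width: 0.0279
```

>>> {"api": "servo_tool", "payload": {
  "deltas": [0, 0, 0.15, 0, 0, 0, 0.15, 0, 0, 0, 0.15, 0, 0, 0, 0, 0]
}}

```text
clock: 14.38
position: [0.5324, 0.0939, 0.1776]
ee_rot: [-0.192, 0.981, -0.0, -0.0]
force: [0.5, 0.1, -0.0]
width: 0.0278
```

>>> {"api": "servo_tool", "payload": {
  "deltas": [0, 0, 0.15, 0, 0, 0, 0.15, 0, 0, 0, 0.15, 0, 0, 0, 0, 0]
}}

```text
clock: 14.88
position: [0.5326, 0.0939, 0.1732]
ee_rot: [-0.192, 0.981, -0.0, -0.0]
force: [0.1, -0.8, 0.1]
width: 0.0278
```

>>> {"api": "servo_tool", "payload": {
  "deltas": [0, 0, 0.1, 0, 0, 0, 0.1, 0, 0, 0, 0.1, 0, 0, 0, 0, 0]
}}

```text
clock: 15.38
position: [0.5325, 0.0939, 0.17]
ee_rot: [-0.192, 0.981, 0.0, 0.0]
force: [0.9, -1.2, -0.2]
width: 0.0282
```

>>> {"api": "servo_tool", "payload": {
  "deltas": [0, 0, 0.1, 0, 0, 0, 0.1, 0, 0, 0, 0, 0]
}}

```text
clock: 15.75
position: [0.5325, 0.0939, 0.1677]
ee_rot: [-0.192, 0.981, 0.0, -0.0]
force: [2.0, -1.3, -2.4]
width: 0.0278
```

>>> {"api": "servo_tool", "payload": {
  "deltas": [0, 0, 0.1, 0, 0, 0, 0.1, 0, 0, 0, 0, 0]
}}

```text
clock: 16.12
position: [0.5321, 0.0938, 0.1655]
ee_rot: [-0.192, 0.981, 0.0, -0.001]
force: [2.6, -1.0, -3.2]
width: 0.0278
```

Run:
```python
from h import *
snap('wrist','w6'); s=r.get_state();print(s['position'],s['force'],s['ft_torque'],s['width'],s['joint_torque'])
snap('side','s6')
im=cv2.imread('pics/w6.png')[80:380,130:430]
p=proj('s6',(.5324,.0935,.12)).astype(int);a=cv2.imread('pics/s6.png')[p[1]-35:p[1]+35,p[0]-35:p[0]+35]
cv2.imwrite('pics/c6.png',cv2.convertScaleAbs(np.hstack([cv2.resize(im,(400,400)),cv2.resize(a,(400,400),interpolation=3)]),alpha=1.4,beta=15))
```

```text
[0.53209343 0.09385515 0.16550296] [ 1.76815295 -0.91185529 -4.14022157] [-0.29936626 -0.58809882 -0.06209002] 0.027555364602655907 [ 7.74812456e-01 -3.67695701e+01  1.57531911e+01  3.37481663e+00
 -3.23152961e-01  2.95967817e-03]
```

View pics/c6.png

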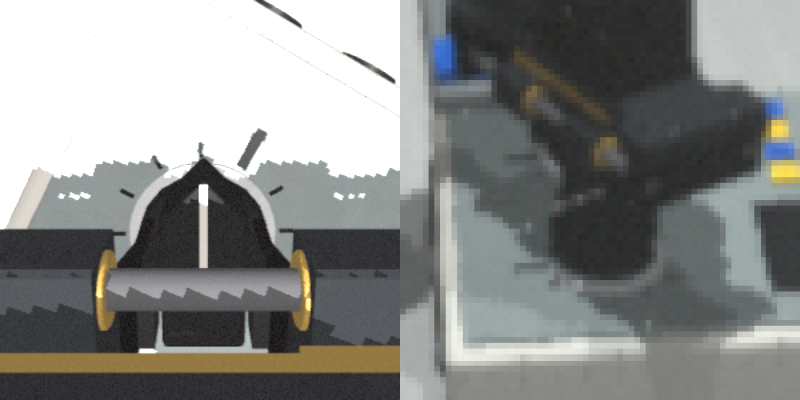

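>>> {"api": "servo_tool", "payload": {
  "deltas": [0, 0, 0.05, 0, 0, 0, 0.05, 0, 0, 0, 0, 0]
}}

```text
clock: 16.6
position: [0.5322, 0.0939, 0.1651]
ee_rot: [-0.192, 0.981, 0.0, -0.0]
force: [0.8, -1.4, -3.6]
width: 0.0279
```

>>> {"api": "servo_tool", "payload": {
  "deltas": [0, 0, 0.05, 0, 0, 0, 0.05, 0, 0, 0, 0, 0]
}}

```text
clock: 16.98
position: [0.5325, 0.094, 0.1644]
ee_rot: [-0.192, 0.981, 0.0, 0.0]
force: [0.1, -0.4, -1.8]
width: 0.0281
```

>>> {"api": "servo_tool", "payload": {
  "deltas": [0, 0, 0.05, 0, 0, 0, 0, 0]
}}

```text
clock: 17.23
position: [0.5325, 0.094, 0.1639]
ee_rot: [-0.192, 0.981, 0.0, 0.0]
force: [-0.8, 0.1, -1.0]
width: 0.0276
```

>>> {"api": "servo_tool", "payload": {
  "deltas": [0, 0, 0.05, 0, 0, 0, 0.05, 0, 0, 0, 0, 0]
}}

```text
clock: 17.6
position: [0.5325, 0.0941, 0.1632]
ee_rot: [-0.192, 0.981, 0.0, 0.0]
force: [-2.5, 0.8, 2.7]
width: 0.0277
```

>>> {"api": "servo_tool", "payload": {
  "deltas": [0, 0, 0.05, 0, 0, 0, 0.05, 0, 0, 0, 0, 0]
}}

```text
clock: 17.98
position: [0.5325, 0.0941, 0.1632]
ee_rot: [-0.192, 0.981, -0.0, 0.0]
force: [-5.5, 0.2, 9.0]
width: 0.0278
```

>>> {"api": "servo_tool", "payload": {
  "deltas": [0, 0, -0.06, 0, 0, 0, 0, 0.08, 0, 0, 0, 0.09, 0, 0, 0, 0.09, 0, 0, 0, 0.09, 0, 0, 0, 0.09, 0, 0, 0, 0.07, 0, 0, 0, 0, 0, 0, 0, 0]
}}

```text
clock: 19.1
position: [0.5319, 0.0939, 0.1632]
ee_rot: [0.062, 0.998, -0.0, -0.0]
force: [-5.4, -0.6, 7.7]
width: 0.0278
```

Run:
```python
from h import *
c=snap('wrist','w7'); s=r.get_state();print(s['clock'],s['position'],s['force'],s['ft_torque'])
e=Ro.from_quat(s['ee_rot']).as_matrix();print('yaw',np.arctan2(e[1,0],e[0,0])%(2*np.pi))
im=cv2.imread('pics/w7.png')[150:330,190:370]
cv2.imwrite('pics/c7.png',cv2.convertScaleAbs(cv2.resize(im,(600,600),interpolation=3),alpha=1.3))
```

```text
19.15 [0.53190283 0.09397033 0.16318694] [-6.04048278e+00 -2.99985235e-03  7.76874451e+00] [0.23009479 1.38487933 0.03201179]
yaw 3.0176356817678993
```

View pics/c7.png

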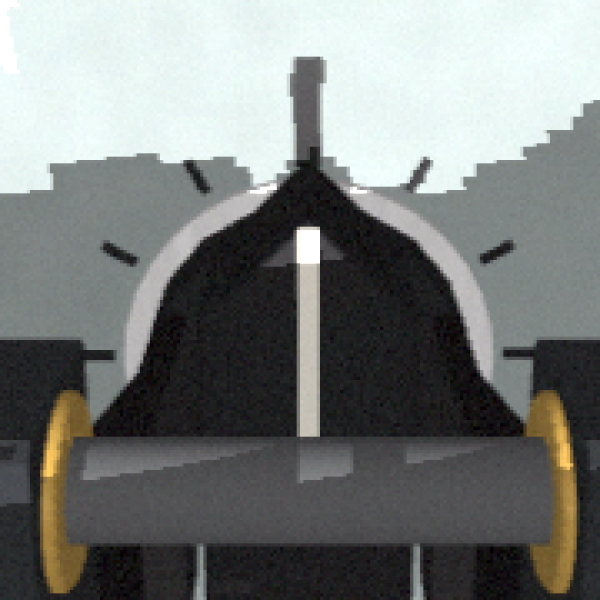

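Pointer line (308,240–430) and nose tip (311,150) line up with the long mark (308,60–150), and the tick marks are symmetric about it. Release and retreat.

>>> {"api": "servo_tool", "payload": {
  "deltas": [0, 0, 0, 0, 0, 0, 0, 0, 0, 0, 0, 0, 0, 0, 0, 0, 0, 0, 0, 0, 0, 0, 0, 0],
  "claw": 0
}}

```text
clock: 19.9
position: [0.5325, 0.094, 0.1623]
ee_rot: [0.062, 0.998, 0.0, 0.0]
force: [0.2, 0.4, -0.7]
width: 0.0796
```

>>> {"api": "servo_tool", "payload": {
  "deltas": [0, 0, -1, 0, 0, 0, -2, 0, 0, 0, -2, 0, 0, 0, -2, 0, -1.5, 0, -1, 0, -1.5, 0, 0, 0, 0, 0, 0, 0, 0, 0, 0, 0]
}}

```text
clock: 20.9
position: [0.5617, 0.09, 0.2415]
ee_rot: [0.062, 0.998, -0.0, -0.001]
force: [-0.2, -0.8, -0.8]
width: 0.0872
```

Run:
```python
from h import *
c=snap('wrist','w8'); s=r.get_state();print(s['clock'],s['position'],s['force'],s['width'])
p=proj('w8',(.5325,.094,.1)).astype(int);print(p,proj('w8',(.5325,.094,.123)))
u0,v0=p[0]-80,max(p[1]-80,0);print(u0,v0)
a=cv2.imread('pics/w8.png')[v0:v0+160,u0:u0+160]
cv2.imwrite('pics/c8.png',cv2.convertScaleAbs(cv2.resize(a,(560,560),interpolation=3),alpha=1.5,beta=20))
```

```text
20.95 [0.56165606 0.09006902 0.24157103] [0.28093781 0.39579425 0.23771479] 0.08700293949403369
[282 181] [282.75636721 188.7723525 ]
202 101
```

View pics/c8.png

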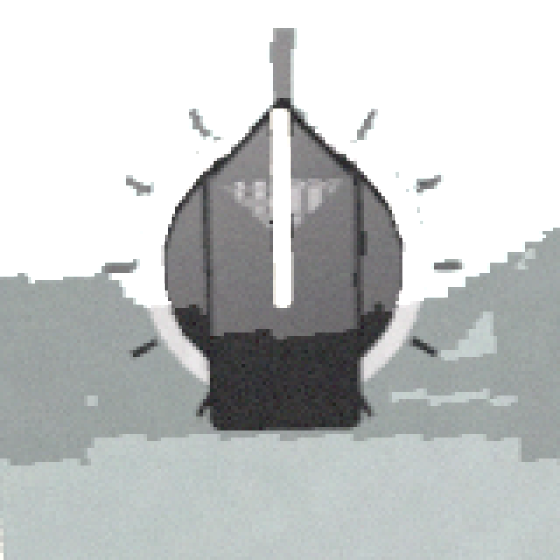

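Run:
```python
from h import *
F=lambda x,y:(202-.36+x/3.5,101-.36+y/3.5)
for z in(.123,.133):
    a,b=onz('w8',F(211,427),z),onz('w8',F(359,427),z);t,l=onz('w8',F(282,104),z),onz('w8',F(283,305),z)
    d=(t-l)[:2];rc=(a+b)/2;e=(t-rc)[:2];print(z,'width',np.linalg.norm(a-b),'rear-tip',np.linalg.norm(e),'ang line',np.arctan2(d[1],d[0])%6.2832,'ang bar',np.arctan2(e[1],e[0])%6.2832,'axis',rc[:2]+.024*e/np.linalg.norm(e))
m=onz('w8',F(283,65),.081)[:2];c=np.array([.5325,.094]);print('mark',m,np.hypot(*(m-c)),np.arctan2(*(m-c)[::-1])%6.2832)
```

```text
0.123 width 0.027251384790808363 rear-tip 0.05797457320525006 ang line 3.0219266716830813 ang bar 3.026333043004549 axis [0.53077348 0.09419775]
0.133 width 0.025962722333456357 rear-tip 0.055233073771584124 ang line 3.021926671683081 ang bar 3.0263330430045485 axis [0.52763599 0.09457575]
mark [0.49111207 0.0990064 ] 0.041689620605138616 3.0212145740522796
```

Pointer at 3.022–3.026 against the mark at 3.021. The size readings (27.3 and 58.0 mm) match those from the tray (27.1 and 58.2), so the knob is at home height.

```bash
python3 -c "
from h import *
print(r.hand_in())"
```

```text
the job is handed in; nothing more can be done
None
```

I fitted the black knob onto the bare D-shaft, turned it to the long front mark, let go and handed the job in at about 21 s. The hand-in reports no verdict.

- **Fit:** I measured the flat at about 0.51 rad counter-clockwise of the mark and lined the pointer up with it before going down. The knob went past the 16–20 mm jam height with no resistance. It pulled the gripper down slightly (about 4 N) just above the seat, then stopped firmly there. The highest press I read was about 9 N.
- **Height:** the gripper stopped at 0.1632 m, against about 0.1636–0.164 m expected from my measurements. After release, the knob's apparent size in the image also matched home height.
- **Pointer:** after release it stands at 3.022–3.026 rad, against the mark at 3.021 rad. An earlier, coarser view put the mark at 2.99–3.01 rad.
- **Disagreements:**
  - I did not see the 6–12 N catch resistance in the force readings. It may have fallen between them.
  - The knob's axis measured from its image came out about 1.7 mm from the shaft axis in x. I put that down to camera calibration.
- **Other items:** the moves kept clear of everything else. The arm ended above the knob, touching nothing. I took no final picture of the rest of the scene.

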